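# Seat the relays and close the controller cover

## Task

Some of the plug-in relays in the milling machine's relay rack stand proud of their sockets: press each of those straight down until it is fully home. Then put the blue cover squarely over the rack and press it down until its sealing frame is fully home too. Leave the jar and the collet nut between the work places standing where they are.

Things in the scene. Friction and masses are not known exactly. Their poses are not given: they have to be found in the camera images.
- rack: Relay rack fixed to the table: grey block 84 mm (its x) x 176 mm (its y), top 26 mm above the table, on a dark flange 120 x 212 x 6 mm. Origin: centre of the underside, on the table; z up. Four white sockets (60 x 34 x 12 mm) in a row at y = -63, -21, +21, +63 mm, each with a relay; which relay is where varies.
- relay_a_top (a point): A plug-in relay: black box 36 x 28 mm, 28 mm tall, in a white socket on the rack (same as the others). The point is the centre of its top face; 66 mm above the table when home, higher by the amount it stands proud.
- relay_a (a joint): How far that relay stands proud of its socket, in m: 0 = fully home (its case sits on the socket), at most 0.014. A brass-coloured foot shows under the black case while it is proud. It slides straight down with a stiff fit (about 7 N, no spring) and stays where it is left.
- relay_b_top (a point): A plug-in relay: black box 36 x 28 mm, 28 mm tall, in a white socket on the rack (same as the others). The point is the centre of its top face; 66 mm above the table when home, higher by the amount it stands proud.
- relay_b (a joint): How far that relay stands proud of its socket, in m: 0 = fully home (its case sits on the socket), at most 0.014. A brass-coloured foot shows under the black case while it is proud. It slides straight down with a stiff fit (about 7 N, no spring) and stays where it is left.
- relay_c_top (a point): A plug-in relay: black box 36 x 28 mm, 28 mm tall, in a white socket on the rack (same as the others). The point is the centre of its top face; 66 mm above the table when home, higher by the amount it stands proud.
- relay_c (a joint): How far that relay stands proud of its socket, in m: 0 = fully home (its case sits on the socket), at most 0.014. A brass-coloured foot shows under the black case while it is proud. It slides straight down with a stiff fit (about 7 N, no spring) and stays where it is left.
- relay_d_top (a point): A plug-in relay: black box 36 x 28 mm, 28 mm tall, in a white socket on the rack (same as the others). The point is the centre of its top face; 66 mm above the table when home, higher by the amount it stands proud.
- relay_d (a joint): How far that relay stands proud of its socket, in m: 0 = fully home (its case sits on the socket), at most 0.014. A brass-coloured foot shows under the black case while it is proud. It slides straight down with a stiff fit (about 7 N, no spring) and stays where it is left.
- seal (a joint): Black rubber sealing frame (114 x 206 mm, 13 mm wide, 6 mm thick) around the rack's block: its height above home in m. 0 = down on the flange (top 12 mm above the table); starts at 0.005 to 0.007. Slides straight down with a stiff fit (9 N, no spring) and stays where left. The cover's lower edge rests on it: pressing the cover pushes it home, its weight alone does not.
- cover_grip (a point): Centre of the black grip bar on top of the loose cover: bar 14 mm thick (cover's x), 60 mm long (y), 34 mm tall; this point is 78 mm above the cover's lower edge and 17 mm above its top sheet. Axes are the cover's, z up. With the cover fully home the point is 90 mm above the table, over the rack's origin; while the sealing frame is raised, higher by that much.
- bit_jar_mid (a point): Small clear jar with a white cap, 36 mm across, 55 mm tall, standing between the work places; the point is half-way up. A bystander.
- collet_nut_center (a point): Plain steel collet nut, 28 mm across, 22 mm tall, standing between the work places; the point is half-way up. A bystander.
- cover: Loose blue metal hood, open below, 0.2 to 0.4 kg, standing upright on the table at the start: outside 100 mm (its x) x 192 mm (its y), 61 mm tall without the grip bar; inside 94 x 186 mm, 58 mm high, so about 5 mm free all round the rack's block. Fits either way round, its y along the rack's y. Origin: centre of the lower edge, z up.
There are look-alikes about, which are no part of the job. Leave any orange look-alike of the rack alone. Of the things shaped like the cover, the blue one is meant.

How it is judged:
By the outcome, as a careful person would: the job done as asked, in the order asked, and still so for the second after the job is handed in, with the robot touching nothing.
It also fails if it takes over 58 s, if anything falls off the work surface, if the arm or the gripper's body presses on something with over 40 N, if the wrist force passes 120 N, or if a joint passes its speed limit or range.

## Robot

A 6-joint arm with a two-finger parallel gripper is mounted at the origin on the work surface. World frame = base frame: x ahead of the robot, y to its left, z up, the work surface at z = 0. Lengths are in m, angles in rad, forces in N, time in s.
With the tool pointing down it reaches from about 0.35 to 0.775 m from the base axis. Payload 5.5 kg.
Tool frame: the origin (TCP) lies midway between the tips of the shut fingers; the grasp point (between the pads) lies 19 mm behind it; z points along the fingers, x is the direction in which the jaws open and shut, and the axes are right-handed (so a half turn about z gives the same grasp; the last joint's range is limited). The gripper opens to 85 mm and grips with 20 to 120 N. Pads are 22 mm wide; open, the fingers measure 114 mm over their backs; the gripper's body (76 mm by 85 mm) begins 54 mm behind the grasp point. The pads swing forward as they close: fully open they stand 13 mm farther back than shut.
Start: joints at [1.176, 0.313, 0.046, 1.304, 0, 1.431], TCP at [0.145, 0.556, 0.231] pointing down, gripper open.
Joint ranges: [-2.76, 2.76], [-0.86, 1.69], [-1.03, 1.26], [-2.2, 2.34], [-1.47, 1.5], [-3.14, 3.14]. Speed limits (rad/s): [2.57, 2.57, 3.14, 3.14, 3.14, 3.14].

## Interface

Orientations are given as a unit quaternion [w, x, y, z].
In Python, from workcell import env gives the robot as it stands. The module is installed in compiled form; this text tells all that it offers.
- The arm moves only by the tool apply_moves, never from a script. Its argument "moves" is a list of rows, each a list of 3 entries, a list of its own where there are three numbers: the shift along the tool's x, y, z in cm, then the turn about the tool's z in degrees, then the opening, from 0 (shut) to 1 (fully open). In form: [[[x, y, z], yaw, gripper], ...]. A call has exactly 10 rows; each row is the pose to reach, as a shift and turn from the pose commanded when the call began, along the tool's axes at that moment; what a row does not reach only later rows make up. A row lasts 1/8 s, in which the tool goes at most 62.5 mm and 10.7 degrees, less where a joint would pass 70% of its speed; a pose out of reach is approached as far as the arm can. A call with a gripper value outside its range is refused whole. The fingers move at their own pace and stop on an object; "squeeze" is the grip in N (left out, the last holds). Time passes only in rows, so rows that repeat a pose let the fingers close, or fill a call up. It gives the time, the measured TCP pose, the force and the opening at its end, in the units of the state.
- env.get_state(): the state, without advancing time (a new reading comes with each control period).
- env.read_camera(name): name is "scene" or "top"; returns a dict with "pixels" (384x512x3 uint8, red, green, blue), "fov_y" (degrees; the focal length in pixels is half the picture's height over the tangent of half this angle, whatever the lens; pixels are square), "cx", "cy" (the principal point, pixels), "dist" ([k1, k2, p1, p2, k3] as OpenCV has them; the pictures are not rectified), "world_from_camera" (4x4, takes a point from camera to world coordinates). Camera axes: x right, y down, z forward; pixel columns grow to the right and rows downward; lengths in m; the calibration is good to about 2 mm. A picture is of the moment at which its call begins. There is no depth.
- env.hand_in(): hands the job in, once; it reports no verdict.
The state is a dict: "clock": time; "joint_pos": joint angles; "qvel": joint speeds; "tau": joint torques, N m; "tcp_pos": TCP position; "orientation": TCP orientation; "wrist_force": force on the tool from outside, world axes, zero at the start; "ft_torque": the same for the moment, N m; "finger_gap": finger opening in m.
Only numpy, scipy, OpenCV 4.12 (cv2) and the standard library are available. Lean on these libraries where they do the work, as an engineer would, in place of code of your own. Each camera call takes 0.05 s, during which the arm holds its last target.

## Working session

There is one attempt and no reset: what is moved stays moved. The work goes in short steps, Python scripts to look and compute and a tool call to move; the robot and the scene stay as the last step left them, time stands still between calls to the robot, and variables do not carry over. Pictures are saved under pics/ and viewed, and the job is handed in when it is done.

Besides the shell and the picture viewer there is one more tool, called after "Request:" as name([rows], argument=value, ...), one row to a line, values as JSON. apply_moves: Moves the arm, as the interface text tells. Its arguments: {"type":"object","properties":{"moves":{"type":"array","items":{"type":"array"}},"squeeze":{"type":"number"}},"required":["moves"]}

```bash
mkdir -p pics
cat > h.py <<'E'
import numpy as np,cv2
from workcell import env
def cam(n):
    c=env.read_camera(n); p=c["pixels"]; f=p.shape[0]/2/np.tan(np.radians(c["fov_y"])/2)
    c["K"]=np.array([[f,0,c["cx"]],[0,f,c["cy"]],[0,0,1]]); c["d"]=np.array(c["dist"],float); c["T"]=np.array(c["world_from_camera"]); return c
def save(c,fn,box=None,s=1):
    p=c["pixels"][...,::-1]
    if box: p=p[box[1]:box[3],box[0]:box[2]]
    cv2.imwrite("pics/"+fn,cv2.resize(np.ascontiguousarray(p),None,fx=s,fy=s,interpolation=cv2.INTER_CUBIC))
def ray(c,uv,z):
    uv=np.array(uv,float).reshape(-1,1,2)
    n=cv2.undistortPoints(uv,c["K"],c["d"])[:,0]
    d=np.c_[n,np.ones(len(n))]@c["T"][:3,:3].T; o=c["T"][:3,3]
    return o+d*((z-o[2])/d[:,2])[:,None]
def proj(c,P):
    T=np.linalg.inv(c["T"]); r=cv2.Rodrigues(T[:3,:3])[0]
    return cv2.projectPoints(np.array(P,float).reshape(-1,1,3),r,T[:3,3],c["K"],c["d"])[0][:,0]
E
python3 - <<'E'
from h import *
import pickle
for n in("scene","top"):
    c=cam(n); save(c,n+"0.png",s=1.5); print(n,c["T"].round(3).tolist(),c["fov_y"]); pickle.dump(c,open(n+"0.pkl","wb"))
print(env.get_state())
E
```

```text
scene [[0.338, 0.745, -0.575, 0.937], [0.941, -0.267, 0.207, -0.158], [0.001, -0.611, -0.792, 0.717], [0.0, 0.0, 0.0, 1.0]] 51.180312545088086
top [[0.003, -0.993, 0.122, 0.311], [-1.0, -0.004, -0.009, 0.008], [0.01, -0.122, -0.993, 1.234], [0.0, 0.0, 0.0, 1.0]] 46.4967153118226
{'clock': 0.1, 'joint_pos': array([ 1.17639685e+00,  3.13955375e-01,  4.51164820e-02,  1.30364180e+00,
       -1.64451945e-06,  1.43120382e+00]), 'qvel': array([-0.00060098, -0.00113084,  0.00178916,  0.00028321, -0.00129036,
        0.00023726]), 'tau': array([ 3.51764444e-03, -4.81724989e+01,  2.99245459e+01,  1.27591172e-02,
       -5.27369048e-05,  1.26639350e-05]), 'tcp_pos': array([0.14476018, 0.55600247, 0.23049073]), 'orientation': array([ 4.18009017e-04,  7.91219858e-01,  6.11531215e-01, -7.31121290e-04]), 'wrist_force': array([-0.41757619,  0.34457358,  0.63624163]), 'ft_torque': array([ 0.09246629, -0.03214708, -0.00808911]), 'finger_gap': 0.08572017578566898}
```

```bash
ls pics
```

```text
scene0.png
top0.png
```

View pics/scene0.png

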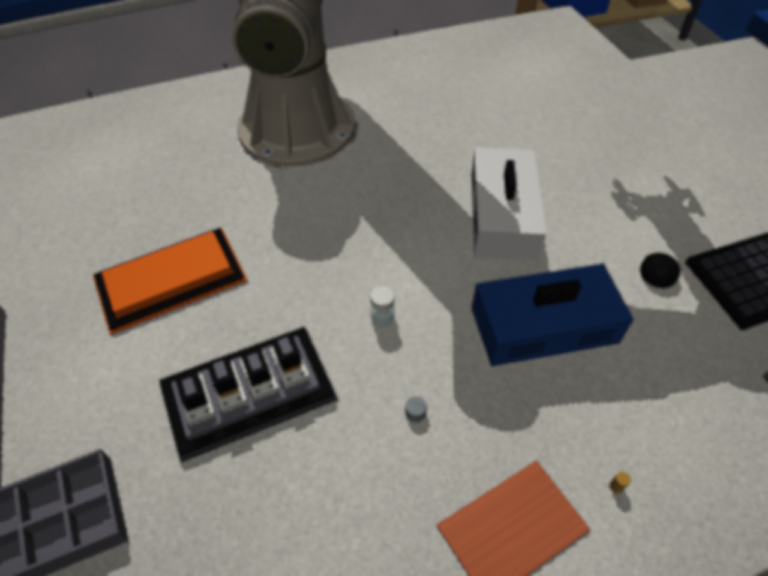

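View pics/top0.png

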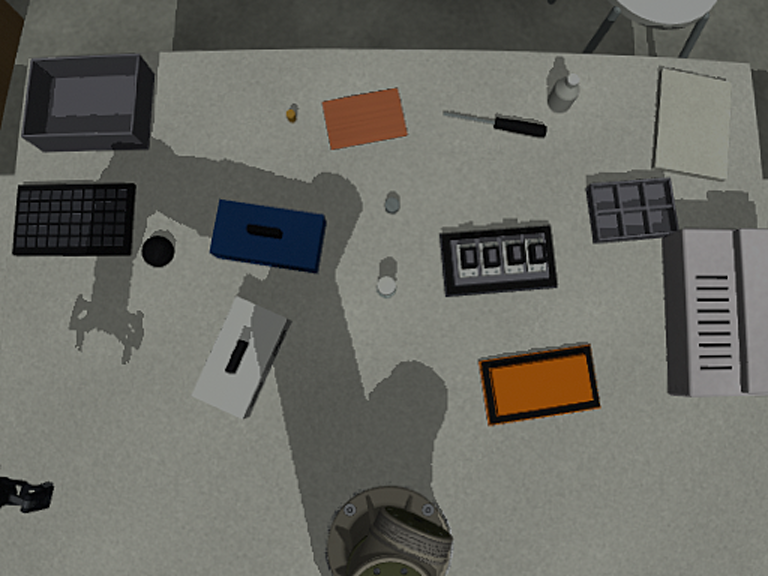

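The scene view (x1.5) shows the grey rack at (248,390), the blue cover at (552,312), a white cover look-alike at (508,200), an orange rack look-alike at (170,278), the jar at (382,305) and the nut at (416,408). In the top view the rack is at (498,259) and the blue cover at (268,236). The meant ones are the grey rack with relays and the blue hood. I'll confirm both in crops.

Run:
```python
from h import *
import pickle
t=pickle.load(open("top0.pkl","rb"));s=pickle.load(open("scene0.pkl","rb"))
def cr(c,b,sc):
    p=c["pixels"][b[1]:b[3],b[0]:b[2],::-1]; p=np.clip(p.astype(float)*1.7,0,255).astype(np.uint8)
    return cv2.resize(p,None,fx=sc,fy=sc,interpolation=cv2.INTER_CUBIC)
cv2.imwrite("pics/c1.png",cr(t,(285,140,385,205),8))
cv2.imwrite("pics/c2.png",cr(t,(130,125,230,190),8))
cv2.imwrite("pics/c3.png",cr(s,(100,212,230,310),6))
```

```text
(no output)
```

View pics/c1.png

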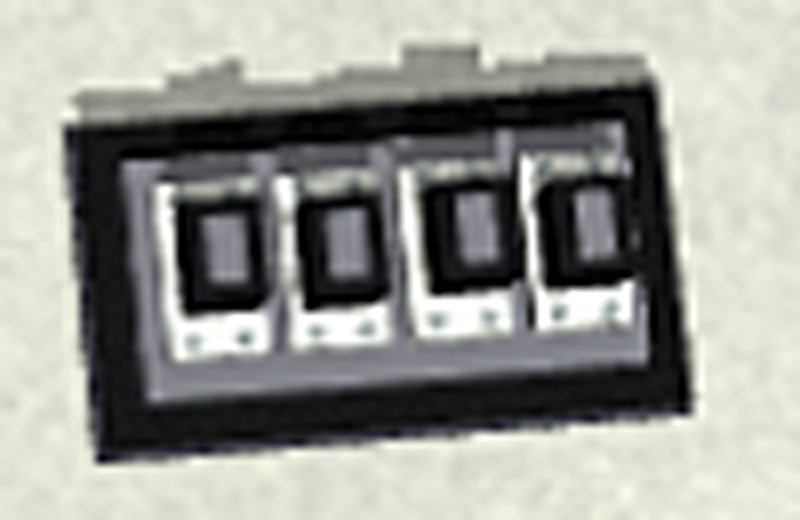

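View pics/c2.png

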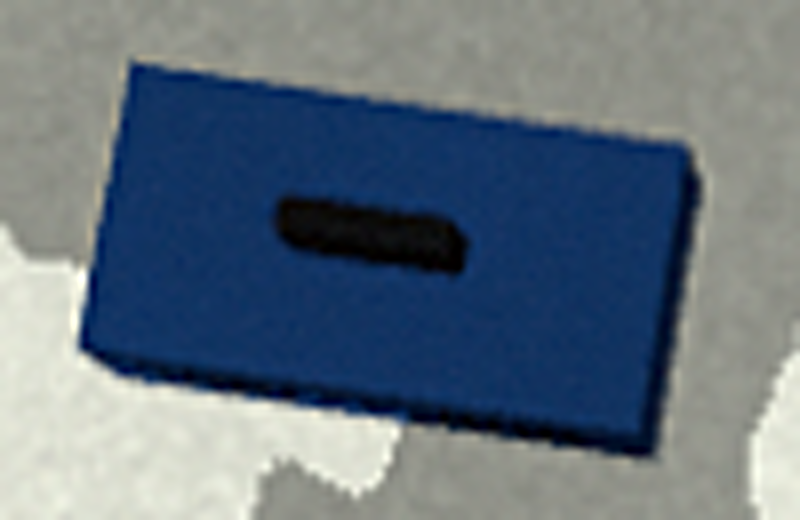

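View pics/c3.png

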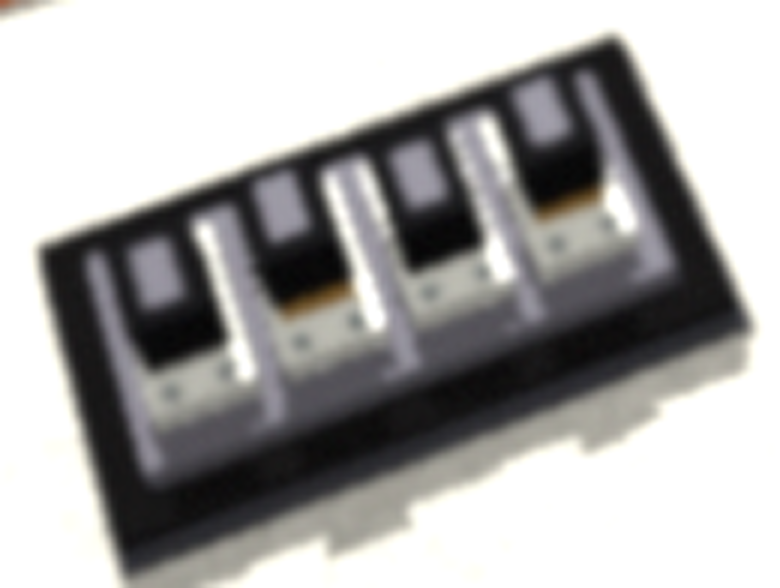

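The crops confirm both. In the scene crop, brass feet show under relay 2 from the left at (315,298) and relay 4 at (570,203); relays 1 and 3 show none. Right in the scene view is +y. In the top crop the proud ones are therefore 1 and 3 from the left, and their longer shadows agree. Next I fit the poses.

```bash
cat > fit.py <<'E'
from h import *
import pickle
from scipy.optimize import least_squares
t=pickle.load(open("top0.pkl","rb"));s=pickle.load(open("scene0.pkl","rb"))
def px(l,o,k): return (np.array(l,float)+.5)/k-.5+np.array(o)
def P(p,L):
    c,s_=np.cos(p[2]),np.sin(p[2]); L=np.array(L,float)
    return np.c_[p[0]+c*L[:,0]-s_*L[:,1],p[1]+s_*L[:,0]+c*L[:,1],L[:,2]]
def fit(obs,x0):
    f=lambda p:np.concatenate([(proj(c,P(p,L))-u).ravel() for c,L,u in obs])
    r=least_squares(f,x0,loss="soft_l1"); return r.x,[ (proj(c,P(r.x,L))-u).round(1).tolist() for c,L,u in obs]
def rect(a,b,z): return [[a,b,z],[a,-b,z],[-a,-b,z],[-a,b,z]]
# top image order: upper-left(+x,+y), upper-right(+x,-y), lower-right, lower-left
rb=(t,rect(.042,.088,.026),px([(122,160),(622,122),(648,365),(150,402)],(285,140),8))
rf=(t,rect(.06,.106,.004),px([(65,125),(655,85),(692,412),(98,462)],(285,140),8))
sf=(s,[[-.06,-.106,.006],[-.06,.106,.006],[.06,.106,.006],[.06,-.106,.006]],px([(40,245),(615,35),(755,330),(125,570)],(100,212),6))
if __name__=="__main__":
    for o in ([rb,rf],[sf],[rb,rf,sf]):
        x,r=fit(o,[.45,-.1,0]); print(x.round(4),np.degrees(x[2]).round(2),r)
    RX=x
    ct=(t,rect(.05,.096,.061),px([(131,62),(693,145),(655,440),(82,350)],(130,125),8))
    cs=(s,[[-.05,-.096,.061],[-.05,.096,.061],[.05,.096,.061],[.05,-.096,.061]],(np.array([(473,282),(606,265),(632,319),(491,362-50+15)])+.5)/1.5-.5)
    for o in ([ct],):
        x,r=fit(o,[.45,.2,0]); print("cover",x.round(4),np.degrees(x[2]).round(2),r)
    CX=x
    b=[[0,.03,.095],[0,-.03,.095]]
    print("bar ends pred", (proj(t,P(CX,b))+.5-np.array([130,125]))*8)
    # overlays
    for c,n in((t,"ovt"),(s,"ovs")):
        k=2; im=cv2.resize(np.ascontiguousarray(np.clip(c["pixels"][...,::-1]*1.5,0,255).astype(np.uint8)),None,fx=6,fy=6,interpolation=cv2.INTER_CUBIC)
        def poly(L,p,col):
            q=((proj(c,P(p,L))+.5)*6-.5)
            cv2.polylines(im,[np.round(q).astype(int)],True,col,1)
        poly(rect(.042,.088,.026),RX,(0,255,0));poly(rect(.06,.106,.0),RX,(0,255,255))
        for y,h in((-.063,0),(-.021,0),(.021,0),(.063,0)):
            poly([[a,b+y,.066] for a,b in((.018,.014),(.018,-.014),(-.018,-.014),(-.018,.014))],RX,(0,0,255))
            poly([[a,b+y,.038] for a,b in((.03,.017),(.03,-.017),(-.03,-.017),(-.03,.017))],RX,(255,255,0))
        poly(rect(.05,.096,.061),CX,(0,255,0));poly(rect(.05,.096,.0),CX,(0,255,255));poly(rect(.007,.03,.095),CX,(0,0,255))
        for nm,X in(("r",RX),("c",CX)):
            u,v=proj(c,[[X[0],X[1],.04]])[0]*6; u,v=int(u),int(v)
            cv2.imwrite(f"pics/{n}{nm}.png",im[max(0,v-290):v+290,max(0,u-390):u+390])
E
python3 fit.py
```

```text
[ 0.52   -0.2047  0.0837] 4.79 [[[0.3, -0.0], [0.4, 0.1], [0.5, -0.5], [-0.4, -0.2]], [[-0.3, 0.1], [-0.0, -0.4], [0.1, 0.6], [-0.6, 0.3]]]
[ 0.5234 -0.2004  0.0807] 4.62 [[[-0.3, 1.4], [2.5, 0.6], [0.1, -2.2], [-1.0, -0.4]]]
[ 0.5208 -0.2036  0.0833] 4.77 [[[-0.2, -0.3], [0.0, -0.2], [0.1, -0.8], [-0.8, -0.5]], [[-0.7, -0.2], [-0.4, -0.6], [-0.3, 0.3], [-1.0, 0.0]], [[-2.1, 0.9], [0.7, -0.1], [-1.8, -3.0], [-2.8, -1.1]]]
cover [ 0.5571  0.2173 -0.1463] -8.38 [[[0.8, 0.3], [0.1, -0.0], [-1.3, -0.5], [0.1, 0.2]]]
bar ends pred [[280.66977001 213.80672481]
 [460.41046644 240.09672834]]
```

Run:
```python
import cv2,numpy as np
for a in "rc":
    i=[cv2.resize(cv2.imread(f"pics/ov{k}{a}.png"),(780,580)) for k in "ts"]
    cv2.imwrite(f"pics/ov_{a}t.png",i[0]);cv2.imwrite(f"pics/ov_{a}s.png",i[1])
```

```text
(no output)
```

View pics/ovtr.png

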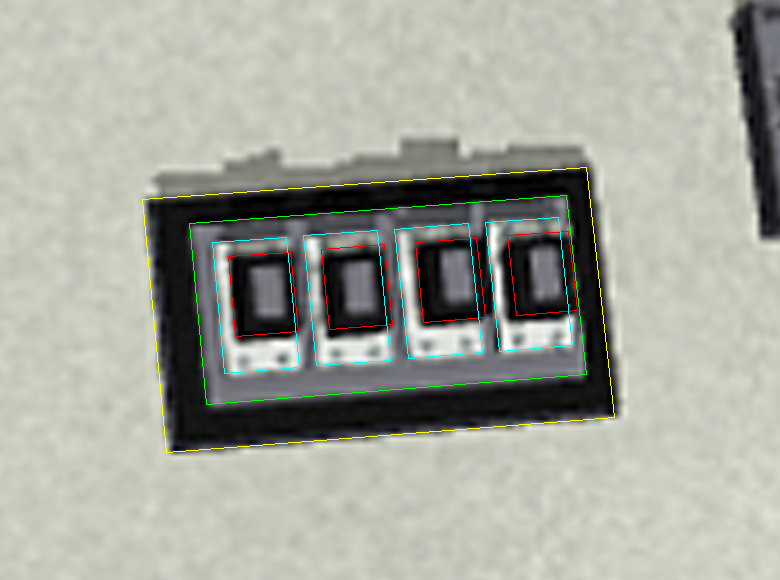

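View pics/ovsr.png

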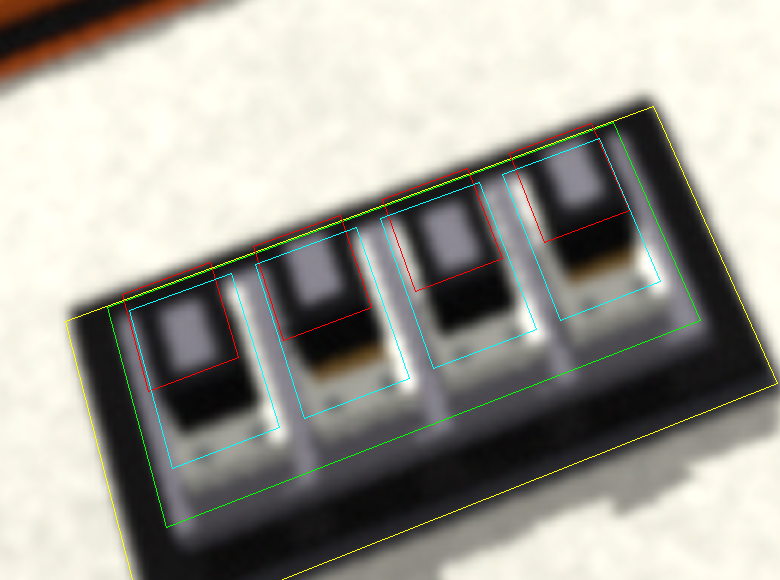

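View pics/ovtc.png

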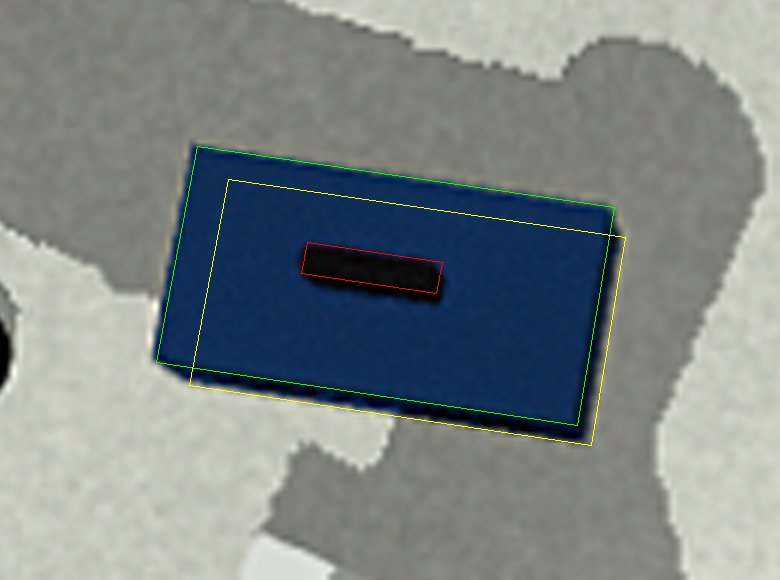

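View pics/ovsc.png

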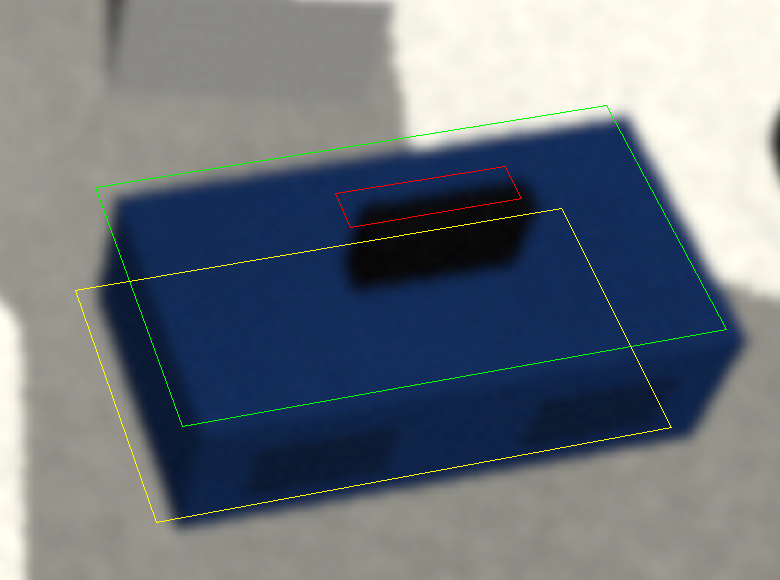

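The two cameras disagree by a few pixels, so I'll bring the shut gripper over the rack as a calibration reference.

```bash
cat >> h.py <<'E'
def go(xyz,yawdeg):
    s=env.get_state(); w,x,y,z=s["orientation"]
    from scipy.spatial.transform import Rotation as R
    M=R.from_quat([x,y,z,w]).as_matrix()
    cur=np.degrees(np.arctan2(M[1,0],M[0,0])); d=M.T@(np.array(xyz)-s["tcp_pos"])*100
    print("t",round(s["clock"],2),"tcp",s["tcp_pos"].round(4),"yaw",cur.round(2),"F",s["wrist_force"].round(1),"gap",round(s["finger_gap"],4),"tilt",M[:,2].round(4))
    print("move cm",d.round(2),"turn",round((cur-yawdeg+180)%360-180,2))
E
python3 -c "
from h import *
go([.5153,-.1412,.16],4.78)"
```

```text
t 0.1 tcp [0.1448 0.556  0.2305] yaw 75.4 F [-0.4  0.3  0.6] gap 0.0857 tilt [-6.0e-04 -1.6e-03 -1.0e+00]
move cm [-58.12  53.43   7.13] turn 70.62
```

Request:
apply_moves([
  [[-58.1,53.4,0],70.6,0],
  [[-58.1,53.4,0],70.6,0],
  [[-58.1,53.4,0],70.6,0],
  [[-58.1,53.4,0],70.6,0],
  [[-58.1,53.4,0],70.6,0],
  [[-58.1,53.4,0],70.6,0],
  [[-58.1,53.4,0],70.6,0],
  [[-58.1,53.4,0],70.6,0],
  [[-58.1,53.4,0],70.6,0],
  [[-58.1,53.4,0],70.6,0],
], squeeze=60)

```text
clock: 1.35
tcp_pos: [0.4387, 0.0025, 0.2312]
orientation: [-0.0, 0.999, 0.042, 0.0]
wrist_force: [0.4, 0.4, 0.2]
finger_gap: -0.0002
```

```bash
python3 -c "
from h import *
go([.5153,-.1412,.16],4.78)"
```

```text
t 1.35 tcp [0.4387 0.0025 0.2312] yaw 4.78 F [0.4 0.4 0.2] gap -0.0002 tilt [ 2.e-04  3.e-04 -1.e+00]
move cm [ 6.44 14.96  7.12] turn -0.0
```

Request:
apply_moves([
  [[6.4,14.9,0],0,0],
  [[6.4,14.9,0],0,0],
  [[6.4,14.9,0],0,0],
  [[6.4,14.9,5],0,0],
  [[6.4,14.9,10],0,0],
  [[6.4,14.9,10],0,0],
  [[6.4,14.9,10],0,0],
  [[6.4,14.9,10],0,0],
  [[6.4,14.9,10],0,0],
  [[6.4,14.9,10],0,0],
])

```text
clock: 2.6
tcp_pos: [0.5151, -0.1387, 0.1323]
orientation: [0.0, 0.999, 0.042, 0.001]
wrist_force: [0.4, -0.9, -0.3]
finger_gap: -0.0001
```

Run:
```python
from h import *
import pickle
go([.5153,-.1412,.10],4.78)
p=env.get_state()["tcp_pos"]
for n in("scene","top"):
    c=cam(n); pickle.dump(c,open(n+"1.pkl","wb")); u=proj(c,[p])[0]; print(n,u)
    b=(int(u[0])-60,int(u[1])-48,int(u[0])+60,int(u[1])+48)
    q=np.clip(c["pixels"][b[1]:b[3],b[0]:b[2],::-1]*1.7,0,255).astype(np.uint8); q=cv2.resize(q,None,fx=6,fy=6,interpolation=cv2.INTER_CUBIC)
    w=(u+.5-np.array(b[:2]))*6; cv2.circle(q,(int(w[0]),int(w[1])),3,(0,0,255),-1)
    cv2.imwrite(f"pics/tip_{n}.png",q)
```

```text
t 2.6 tcp [ 0.5151 -0.1387  0.1323] yaw 4.81 F [ 0.4 -0.9 -0.3] gap -0.0001 tilt [ 1.7e-03 -7.0e-04 -1.0e+00]
move cm [-0.    0.25  3.23] turn 0.03
scene [185.11642784 211.20054449]
top [314.38180535 166.67218377]
```

View pics/tip_scene.png

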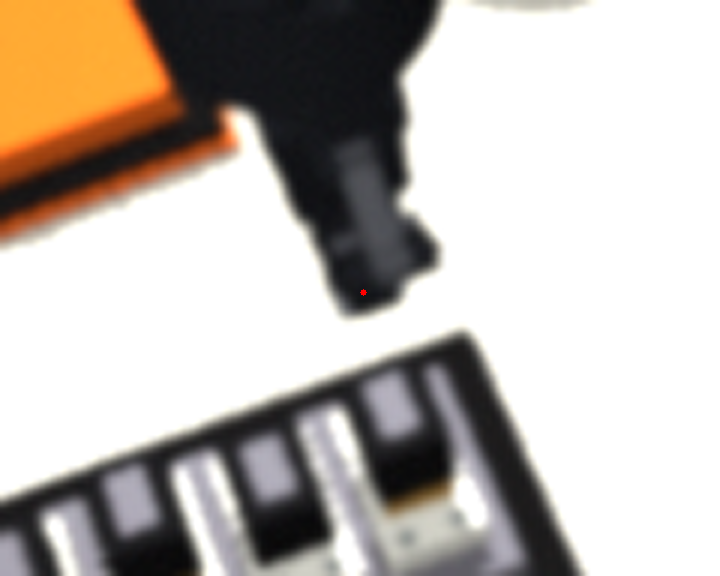

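View pics/tip_top.png

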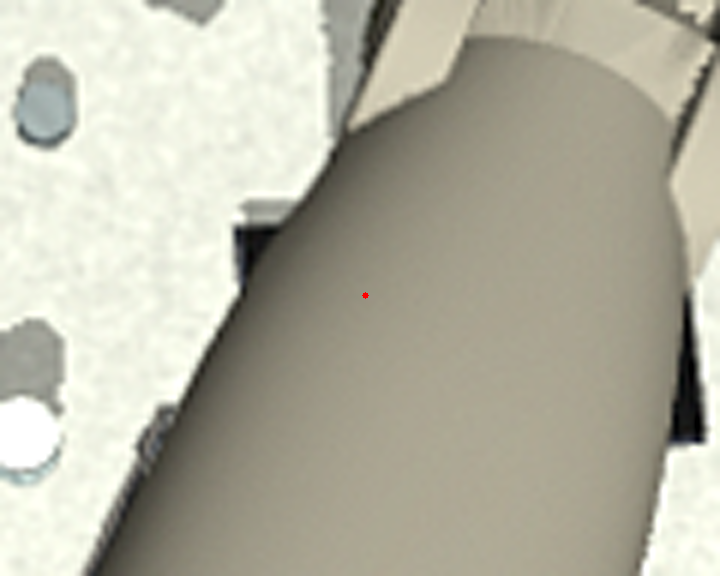

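Run:
```python
from fit import *
c=pickle.load(open("scene1.pkl","rb")); RX=[.52,-.2047,.0837]
b=(125,163,245,259)
q=np.clip(c["pixels"][b[1]:b[3],b[0]:b[2],::-1]*3.0,0,255).astype(np.uint8); q=cv2.resize(q,None,fx=6,fy=6,interpolation=cv2.INTER_CUBIC)
def poly(L,p,col):
    w=(proj(c,P(p,L))+.5-np.array(b[:2]))*6-.5; cv2.polylines(q,[np.round(w).astype(int)],True,col,1)
tp=[.5151,-.1387,np.radians(4.8)]
poly(rect(.0145,.011,.1323),tp,(0,0,255)); poly(rect(.0145,.011,.155),tp,(0,255,0))
for y in(-.063,-.021,.021,.063): poly([[a,d+y,.066] for a,d in((.018,.014),(.018,-.014),(-.018,-.014),(-.018,.014))],RX,(0,0,255))
for y in(-.063,-.021,.021,.063): poly([[a,d+y,.038] for a,d in((.03,.017),(.03,-.017),(-.03,-.017),(-.03,.017))],RX,(255,255,0))
cv2.imwrite("pics/tipbox.png",q)
```

```text
(no output)
```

View pics/tipbox.png

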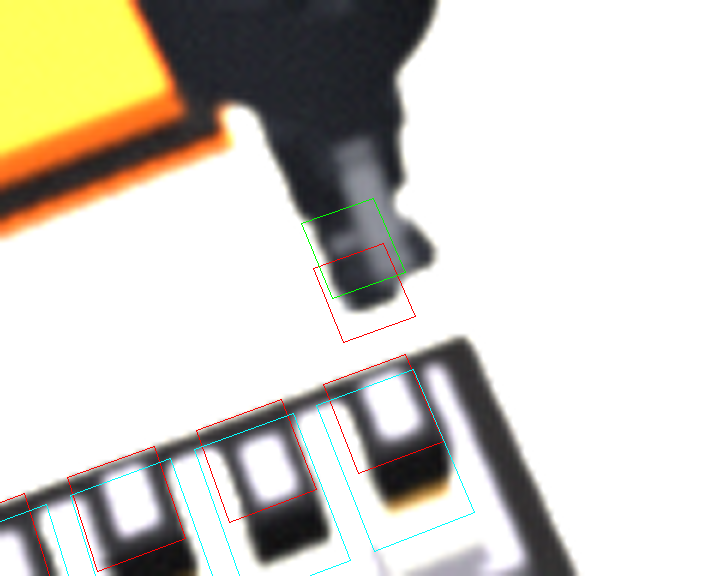

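Request:
apply_moves([
  [[0,0,2],0,0],
  [[0,0,4],0,0],
  [[0,0,4.5],0,0],
  [[0,0,4.9],0,0],
  [[0,0,5.3],0,0],
  [[0,0,5.6],0,0],
  [[0,0,5.9],0,0],
  [[0,0,6.2],0,0],
  [[0,0,6.3],0,0],
  [[0,0,6.3],0,0],
])

```text
clock: 3.95
tcp_pos: [0.5149, -0.1387, 0.0692]
orientation: [0.0, 0.999, 0.042, 0.001]
wrist_force: [-1.4, 0.6, 5.0]
finger_gap: 0.0002
```

Run:
```python
from h import *
go([.5162,-.1397,.066],4.78)
c=cam("scene"); save(c,"p1.png",(105,163,235,290),5)
```

```text
t 3.95 tcp [ 0.5149 -0.1387  0.0692] yaw 4.81 F [-1.4  0.6  5. ] gap 0.0002 tilt [ 1.2e-03 -5.0e-04 -1.0e+00]
move cm [0.12 0.11 0.32] turn 0.03
```

View pics/p1.png

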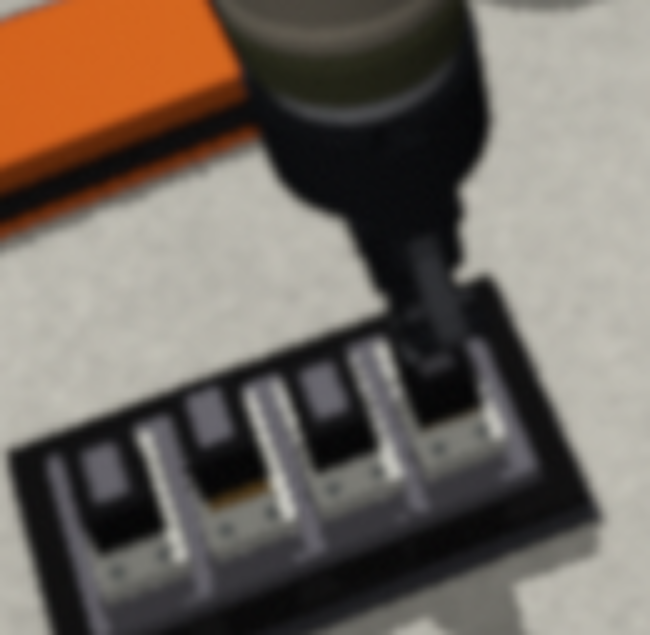

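The tip sits on the +63 relay at (435,350) in the crop, which is nearly home with only a little brass left. Pressing further.

Request:
apply_moves([
  [[0,0,0.1],0,0],
  [[0,0,0.2],0,0],
  [[0,0,0.3],0,0],
  [[0,0,0.4],0,0],
  [[0,0,0.5],0,0],
  [[0,0,0.6],0,0],
  [[0,0,0.7],0,0],
  [[0,0,0.8],0,0],
  [[0,0,0.8],0,0],
  [[0,0,0.8],0,0],
])

```text
clock: 5.25
tcp_pos: [0.5152, -0.1388, 0.0658]
orientation: [0.001, 0.999, 0.042, 0.002]
wrist_force: [-13.7, 5.6, 40.4]
finger_gap: -0.0003
```

Request:
apply_moves([
  [[0,0,-2],0,0],
  [[0,0,-3.8],0,0],
  [[0,4,-3.8],0,0],
  [[0,8.4,-3.8],0,0],
  [[0,8.4,-3.8],0,0],
  [[0,8.4,-3.8],0,0],
  [[0,8.4,-2.5],0,0],
  [[0,8.4,-1.9],0,0],
  [[0,8.4,-1.5],0,0],
  [[0,8.4,-1.2],0,0],
])

```text
clock: 6.5
tcp_pos: [0.5209, -0.2209, 0.0723]
orientation: [-0.001, 0.999, 0.042, -0.001]
wrist_force: [-3.1, 3.6, 7.7]
finger_gap: 0.0001
```

Request:
apply_moves([
  [[0,0,0.3],0,0],
  [[0,0,0.5],0,0],
  [[0,0,0.7],0,0],
  [[0,0,0.8],0,0],
  [[0,0,0.9],0,0],
  [[0,0,1.0],0,0],
  [[0,0,1.1],0,0],
  [[0,0,1.2],0,0],
  [[0,0,1.2],0,0],
  [[0,0,1.2],0,0],
])

```text
clock: 7.75
tcp_pos: [0.5211, -0.2211, 0.0658]
orientation: [0.0, 0.999, 0.042, 0.001]
wrist_force: [-13.5, 8.4, 40.7]
finger_gap: -0.0001
```

Run:
```python
from h import *
go([.5162,-.1397,.066],4.78)
c=cam("scene"); save(c,"p2.png",(105,163,235,290),5)
```

```text
t 7.75 tcp [ 0.5211 -0.2211  0.0658] yaw 4.87 F [-13.5   8.4  40.7] gap -0.0001 tilt [ 1.7e-03 -6.0e-04 -1.0e+00]
move cm [ 0.2  -8.15 -0.02] turn 0.09
```

View pics/p2.png

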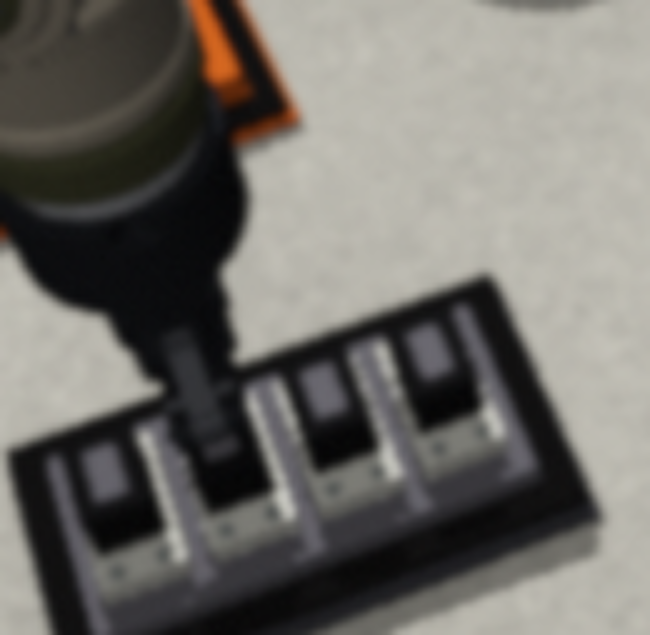

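Both relays stopped at z = 0.0658 with 40 N, and no brass is visible on any of the four. Next is the blue cover, whose grip bar is near (268,231) in the top view (x1.5); the earlier crop c2 confirmed it.

Run:
```python
from fit import *
go([.558,.2195,.14],-8.4)
# scene-only cover fit from overlay-observed corners (6x overlay coords; window origin)
CX=[.5571,.2173,-.1463]
u,v=proj(s,[[CX[0],CX[1],.04]])[0]*6; o=np.array([max(0,int(u)-390),max(0,int(v)-290)])
ob=(np.array([(117,200),(628,117),(747,340),(200,436)])+o+.5)/6-.5
cs=(s,[[-.05,-.096,.061],[-.05,.096,.061],[.05,.096,.061],[.05,-.096,.061]],ob)
bt=(s,[[.05,.096,0],[.05,-.096,0]],(np.array([(690,436),(175,528)])+o+.5)/6-.5)
x,r=fit([cs,bt],CX);print(x.round(4),np.degrees(x[2]),r)
```

```text
t 7.8 tcp [ 0.5211 -0.221   0.0658] yaw 4.87 F [-13.3   9.6  41. ] gap -0.0004 tilt [ 1.6e-03 -5.0e-04 -1.0e+00]
move cm [  7.43 -43.58  -7.44] turn 13.27
[ 0.5631  0.222  -0.152 ] -8.709808720610978 [[[-0.4, -0.8], [-0.1, -0.4], [0.1, 0.1], [0.3, -0.0]], [[0.2, 0.3], [-0.1, 0.5]]]
```

Request:
apply_moves([
  [[0,0,-4],0,0],
  [[0,0,-8],0,0],
  [[3,-10,-8.6],13.4,0],
  [[5,-20,-8.6],13.4,0.5],
  [[7.6,-43.6,-8.6],13.4,0.5],
  [[7.6,-43.6,-8.6],13.4,0.5],
  [[7.6,-43.6,-8.6],13.4,0.5],
  [[7.6,-43.6,-8.6],13.4,0.5],
  [[7.6,-43.6,-8.6],13.4,0.5],
  [[7.6,-43.6,-8.6],13.4,0.5],
])

```text
clock: 9.05
tcp_pos: [0.5601, 0.2228, 0.1459]
orientation: [-0.0, 0.997, -0.072, -0.0]
wrist_force: [0.2, 0.1, -0.7]
finger_gap: 0.0426
```

Request:
apply_moves([
  [[0,0,0],0,0.5],
  [[0,0,0],0,0.5],
  [[0,0,0],0,0.5],
  [[0,0,0],0,0.5],
  [[0,0,0],0,0.5],
  [[0,0,0],0,0.5],
  [[0,0,0],0,0.5],
  [[0,0,0],0,0.5],
  [[0,0,0],0,0.5],
  [[0,0,0],0,0.5],
])

```text
clock: 10.3
tcp_pos: [0.5607, 0.2186, 0.1463]
orientation: [-0.0, 0.997, -0.075, -0.0]
wrist_force: [0.3, -0.0, -0.1]
finger_gap: 0.0428
```

Run:
```python
from h import *
go([.560,.2197,.066],-8.5)
c=cam("scene"); save(c,"g1.png",(290,100,440,250),5)
```

```text
t 10.3 tcp [0.5607 0.2186 0.1463] yaw -8.59 F [ 0.3 -0.  -0.1] gap 0.0428 tilt [-0.e+00  1.e-04 -1.e+00]
move cm [-0.09 -0.09  8.03] turn -0.09
```

View pics/g1.png

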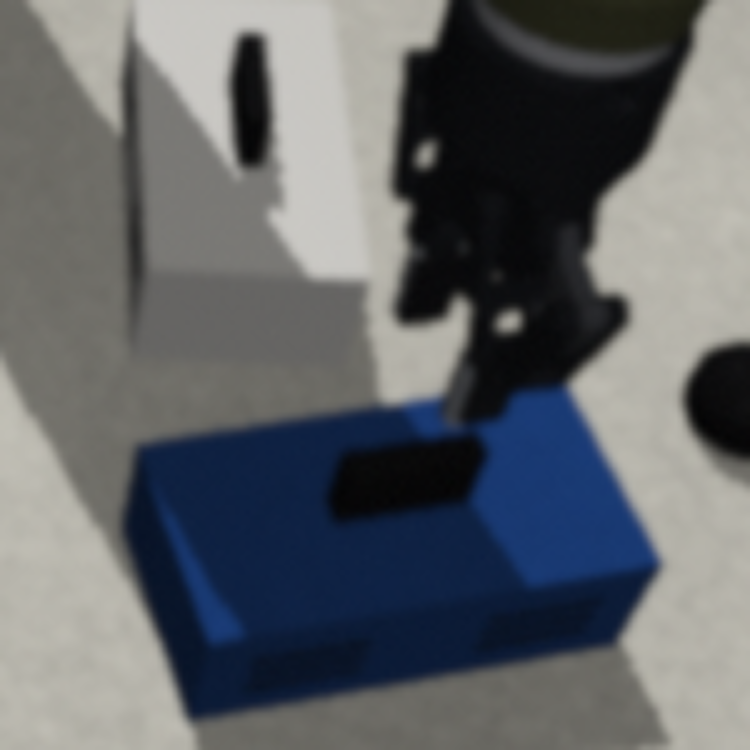

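Request:
apply_moves([
  [[0,0,3],0,0.5],
  [[0,0,5],0,0.5],
  [[-0.1,-0.1,6.5],0,0.5],
  [[-0.1,-0.1,7.5],0,0.5],
  [[-0.1,-0.1,7.9],0,0.5],
  [[-0.1,-0.1,7.9],0,0.5],
  [[-0.1,-0.1,7.9],0,0],
  [[-0.1,-0.1,7.9],0,0],
  [[-0.1,-0.1,7.9],0,0],
  [[-0.1,-0.1,7.9],0,0],
], squeeze=70)

```text
clock: 11.6
tcp_pos: [0.5605, 0.2199, 0.0681]
orientation: [-0.0, 0.997, -0.075, 0.001]
wrist_force: [0.1, -0.4, 5.3]
finger_gap: 0.0127
```

Request:
apply_moves([
  [[0,0,0],0,0],
  [[0,0,0],0,0],
  [[0,0,-0.3],0,0],
  [[0,0,-0.8],0,0],
  [[0,0,-1.5],0,0],
  [[0,0,-2.5],0,0],
  [[0,0,-4],0,0],
  [[0,0,-6],0,0],
  [[0,0,-8],0,0],
  [[0,0,-10],0,0],
], squeeze=100)

```text
clock: 12.85
tcp_pos: [0.5601, 0.2197, 0.1691]
orientation: [-0.0, 0.997, -0.075, 0.001]
wrist_force: [-0.2, 0.6, -2.9]
finger_gap: 0.0124
```

Run:
```python
from h import *
go([.5217,-.2026,.20],4.75)
c=cam("scene"); save(c,"g2.png",(290,60,440,250),4)
```

```text
t 12.85 tcp [0.5601 0.2197 0.1691] yaw -8.6 F [-0.2  0.6 -2.9] gap 0.0124 tilt [ 1.1e-03  3.0e-04 -1.0e+00]
move cm [ 2.52 42.33 -3.1 ] turn -13.35
```

View pics/g2.png

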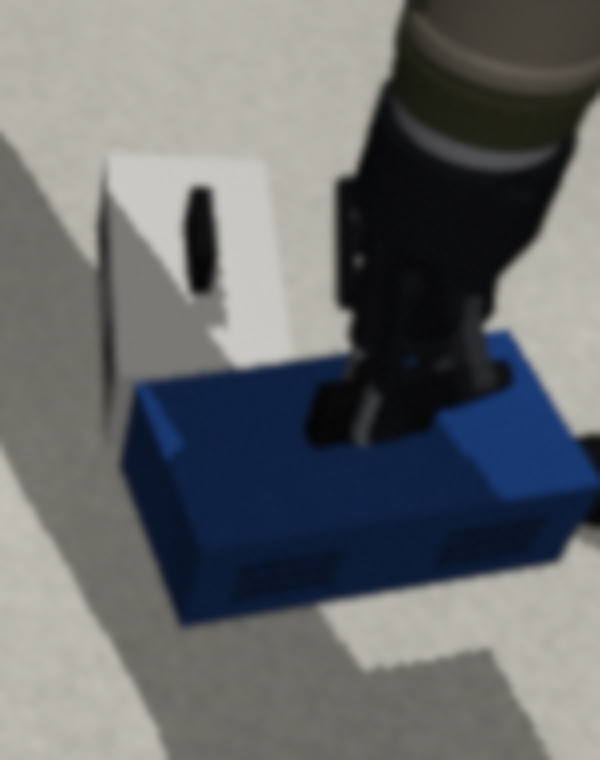

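The cover is held level with its lower edge about 10 cm up. Carrying it over the rack.

Request:
apply_moves([
  [[0.3,5,-1],-3,0],
  [[0.6,10,-2],-6,0],
  [[0.9,15,-2],-9,0],
  [[1.2,20,-2],-12,0],
  [[1.5,25,-2],-13.4,0],
  [[1.8,30,-2],-13.4,0],
  [[2.1,35,-2],-13.4,0],
  [[2.4,39,-2],-13.4,0],
  [[2.5,42,-2],-13.4,0],
  [[2.5,42.3,-2],-13.4,0],
])

```text
clock: 14.15
tcp_pos: [0.5213, -0.2044, 0.1876]
orientation: [0.0, 0.999, 0.04, 0.0]
wrist_force: [0.0, 0.3, -3.3]
finger_gap: 0.0126
```

Request:
apply_moves([
  [[0,0,0],0,0],
  [[0,0,1],0,0],
  [[0,0,1.5],0,0],
  [[0,0,2],0,0],
  [[0,0,2.5],0,0],
  [[0,0,2.5],0,0],
  [[0,0,2.5],0,0],
  [[0,0,2.5],0,0],
  [[0,0,2.5],0,0],
  [[0,0,2.5],0,0],
])

```text
clock: 15.4
tcp_pos: [0.5214, -0.2023, 0.1624]
orientation: [-0.0, 0.999, 0.042, 0.0]
wrist_force: [-0.2, 0.2, -3.2]
finger_gap: 0.012
```

Run:
```python
from fit import *
go([.5217,-.2026,.165],4.75)
for n in("scene","top"):
    c=cam(n); pickle.dump(c,open(n+"2.pkl","wb"))
    b=(85,130,240,310) if n=="scene" else (260,115,400,220)
    q=np.clip(c["pixels"][b[1]:b[3],b[0]:b[2],::-1]*2.0,0,255).astype(np.uint8); k=3.3 if n=="scene" else 5.5
    cv2.imwrite(f"pics/h_{n}.png",cv2.resize(q,None,fx=k,fy=k,interpolation=cv2.INTER_CUBIC))
```

```text
t 15.4 tcp [ 0.5214 -0.2023  0.1624] yaw 4.8 F [-0.2  0.2 -3.2] gap 0.012 tilt [ 2.e-04  0.e+00 -1.e+00]
move cm [ 0.02  0.03 -0.26] turn 0.05
```

View pics/h_scene.png

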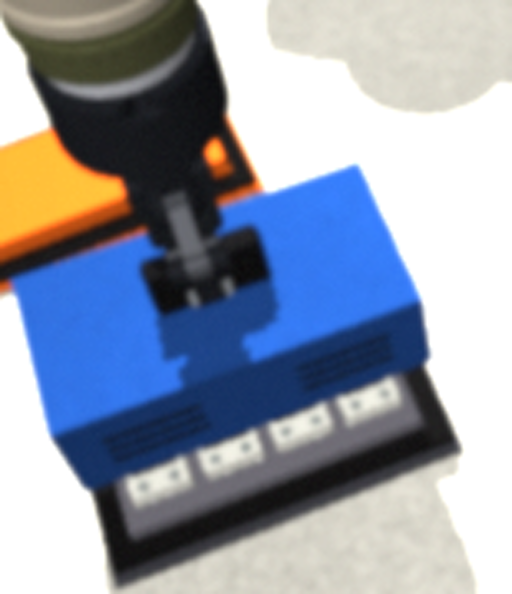

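View pics/h_top.png

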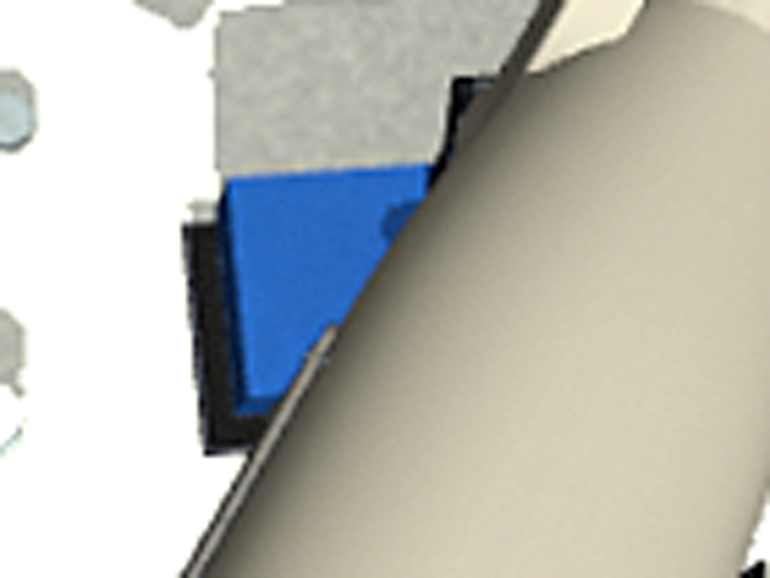

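Run:
```python
from fit import *
c=pickle.load(open("scene2.pkl","rb"))
def mk(b,k,fn,box):
    q=np.clip(c["pixels"][b[1]:b[3],b[0]:b[2],::-1]*2.0,0,255).astype(np.uint8); q=cv2.resize(q,None,fx=k,fy=k,interpolation=cv2.INTER_CUBIC)
    def poly(L,p,col):
        w=(proj(c,P(p,L))+.5-np.array(b[:2]))*k-.5; cv2.polylines(q,[np.round(w).astype(int)],True,col,1)
    C=[.5214,-.2023,np.radians(4.8)]; R=[.5217,-.2026,np.radians(4.75)]
    poly(rect(.05,.096,.155),C,(0,255,0));poly(rect(.05,.096,.094),C,(0,255,255))
    poly(rect(.042,.088,.026),R,(0,0,255));poly(rect(.06,.106,0),R,(255,0,255))
    cv2.imwrite(fn,q)
mk((85,175,230,312),5,"pics/ho.png",0)
```

View pics/ho.png

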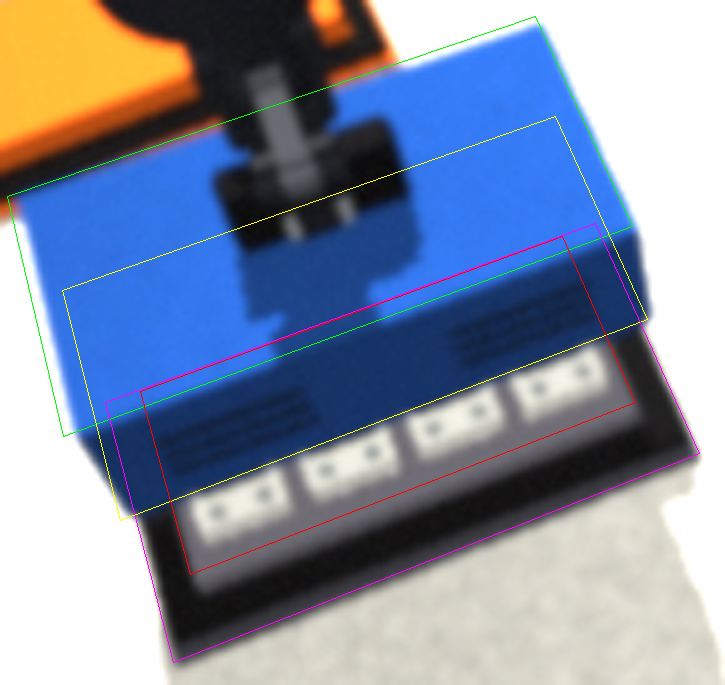

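Run:
```python
from fit import *
c=pickle.load(open("scene2.pkl","rb"))
b=(110,235,230,312);k=6.5
q=np.clip(c["pixels"][b[1]:b[3],b[0]:b[2],::-1]*1.5,0,255).astype(np.uint8); q=cv2.resize(q,None,fx=k,fy=k,interpolation=cv2.INTER_CUBIC)
def poly(L,p,col):
    w=(proj(c,P(p,L))+.5-np.array(b[:2]))*k-.5; cv2.polylines(q,[np.round(w).astype(int)],True,col,1)
R=[.5217,-.2026,np.radians(4.75)]
for y in(-.063,-.021,.021,.063):
    poly([[a,d+y,.038] for a,d in((.03,.017),(.03,-.017),(-.03,-.017),(-.03,.017))],R,(255,0,0))
    poly([[.03,y+d,z] for d,z in ((.017,.038),(-.017,.038),(-.017,.026),(.017,.026))],R,(0,0,255))
poly([[.042,d,z] for d,z in ((.088,.026),(-.088,.026),(-.088,.018),(.088,.018))],R,(0,160,0))
cv2.imwrite("pics/ho2.png",q)
```

```text
(no output)
```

View pics/ho2.png

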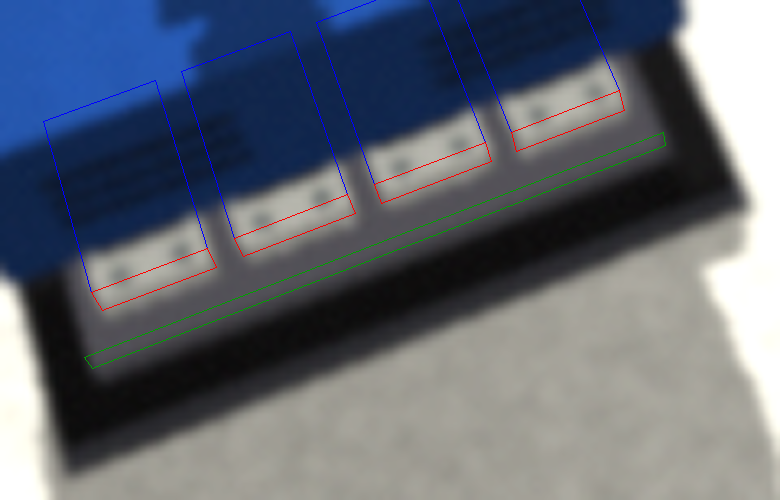

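Run:
```python
from fit import *
c=pickle.load(open("top2.pkl","rb"))
C=[.5214,-.2023,np.radians(4.8)]; R=[.5217,-.2026,np.radians(4.75)]
f=lambda p,L:(proj(c,P(p,L))+.5-np.array([260,115]))*5.5-.5
print("cover UL,LL top",f(C,[[.05,.096,.155],[-.05,.096,.155]]).round(0), "bot LL",f(C,[[-.05,.096,.094]]).round(0))
print("rack UL,LL",f(R,[[.06,.106,.003],[-.06,.106,.003]]).round(0))
b=(285,140,340,195);k=10;b=(285,135,345,205)
q=np.clip(c["pixels"][b[1]:b[3],b[0]:b[2],::-1]*2.0,0,255).astype(np.uint8); q=cv2.resize(q,None,fx=k,fy=k,interpolation=cv2.INTER_CUBIC)[:600]
def poly(L,p,col):
    w=(proj(c,P(p,L))+.5-np.array(b[:2]))*k-.5; cv2.polylines(q,[np.round(w).astype(int)],True,col,1)
poly(rect(.05,.096,.155),C,(0,255,0));poly(rect(.05,.096,.094),C,(0,255,255));poly(rect(.06,.106,.003),R,(0,0,255))
cv2.imwrite("pics/ht2.png",q)
```

```text
cover UL,LL top [[226. 172.]
 [247. 391.]] bot LL [[233. 409.]]
rack UL,LL [[176. 221.]
 [197. 453.]]
```

View pics/ht2.png

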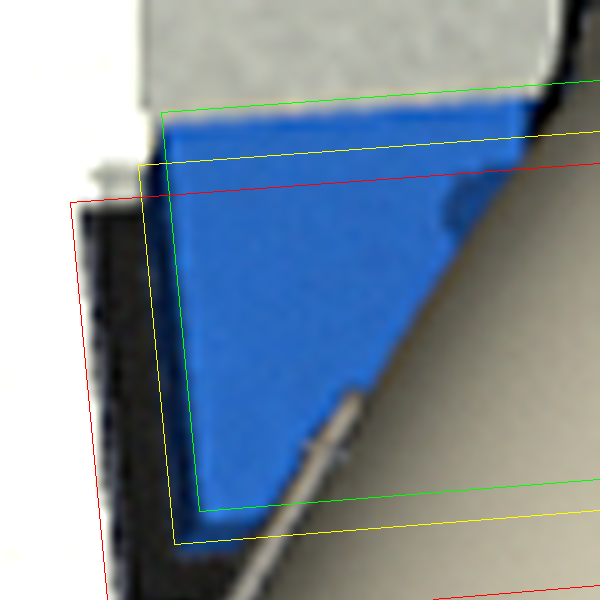

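Same-camera comparison: in both views the held cover sits about +1.5 mm in y and -0.7 mm in x off the rack, inside the 5 mm clearance. I correct for it and descend.

Request:
apply_moves([
  [[0.1,0.15,0],-0.0,0],
  [[0.1,0.15,1],0,0],
  [[0.1,0.15,2],0,0],
  [[0.1,0.15,3],0,0],
  [[0.1,0.15,4],0,0],
  [[0.1,0.15,5],0,0],
  [[0.1,0.15,5.6],0,0],
  [[0.1,0.15,6.2],0,0],
  [[0.1,0.15,6.6],0,0],
  [[0.1,0.15,6.8],0,0],
])

```text
clock: 16.75
tcp_pos: [0.5225, -0.2037, 0.0941]
orientation: [-0.0, 0.999, 0.042, 0.0]
wrist_force: [-0.0, -0.0, -2.9]
finger_gap: 0.0121
```

Run:
```python
from fit import *
go([.5217,-.2026,.08],4.75)
c=cam("scene")
b=(85,175,230,312);q=np.clip(c["pixels"][b[1]:b[3],b[0]:b[2],::-1]*2.0,0,255).astype(np.uint8); cv2.imwrite("pics/d1.png",cv2.resize(q,None,fx=4.3,fy=4.3,interpolation=cv2.INTER_CUBIC))
```

```text
t 16.75 tcp [ 0.5225 -0.2037  0.0941] yaw 4.8 F [-0.  -0.  -2.9] gap 0.0121 tilt [ 0.e+00  1.e-04 -1.e+00]
move cm [-0.07 -0.12  1.41] turn 0.05
```

View pics/d1.png

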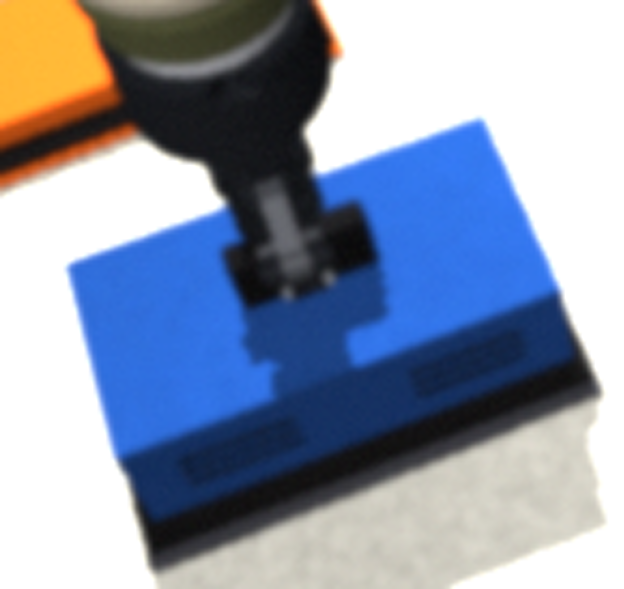

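The cover hangs free with no contact, level and evenly placed over the flange; its lower edge is about 8 mm above the seal. Next I lower and press it.

Request:
apply_moves([
  [[0,0,0.3],0,0],
  [[0,0,0.6],0,0],
  [[0,0,0.8],0,0],
  [[0,0,1.0],0,0],
  [[0,0,1.2],0,0],
  [[0,0,1.4],0,0],
  [[0,0,1.6],0,0],
  [[0,0,1.7],0,0],
  [[0,0,1.8],0,0],
  [[0,0,1.8],0,0],
])

```text
clock: 18.05
tcp_pos: [0.5225, -0.2037, 0.0801]
orientation: [0.001, 0.999, 0.042, 0.001]
wrist_force: [-9.4, 4.2, 24.3]
finger_gap: 0.0123
```

Request:
apply_moves([
  [[0,0,0.1],0,0],
  [[0,0,0.2],0,0],
  [[0,0,0.3],0,0],
  [[0,0,0.3],0,0],
  [[0,0,0.3],0,0],
  [[0,0,0.3],0,0],
  [[0,0,0.3],0,0],
  [[0,0,0.3],0,0],
  [[0,0,0.3],0,0],
  [[0,0,0.3],0,0],
])

```text
clock: 19.3
tcp_pos: [0.5227, -0.2038, 0.08]
orientation: [0.001, 0.999, 0.042, 0.002]
wrist_force: [-15.0, 6.6, 43.4]
finger_gap: 0.0123
```

It moved no further with 20 N more (z = 0.080), so the seal is home. I relax the load, open and retreat.

Request:
apply_moves([
  [[0,0,-0.3],0,0],
  [[0,0,-0.6],0,0],
  [[0,0,-0.6],0,0],
  [[0,0,-0.6],0,0.45],
  [[0,0,-0.6],0,0.45],
  [[0,0,-0.6],0,0.45],
  [[0,0,-0.6],0,0.45],
  [[0,0,-0.6],0,0.45],
  [[0,0,-1.2],0,0.45],
  [[0,0,-2.5],0,0.45],
])

```text
clock: 20.55
tcp_pos: [0.5222, -0.2035, 0.0985]
orientation: [-0.0, 0.999, 0.042, -0.0]
wrist_force: [-0.1, 0.4, -0.7]
finger_gap: 0.0385
```

Request:
apply_moves([
  [[0,0,-2],0,0.45],
  [[0,0,-5],0,0.45],
  [[0,0,-9],0,0.45],
  [[0,-6,-11],0,0.45],
  [[0,-12,-11],0,0.45],
  [[0,-18,-11],0,0.45],
  [[0,-24,-11],0,0.45],
  [[0,-30,-11],0,0.45],
  [[0,-34,-11],0,0.45],
  [[0,-38,-11],0,0.45],
])

```text
clock: 21.8
tcp_pos: [0.4906, 0.1767, 0.2097]
orientation: [-0.0, 0.999, 0.042, 0.001]
wrist_force: [0.3, 0.5, 0.3]
finger_gap: 0.0387
```

Run:
```python
from fit import *
go([.5217,-.2026,.08],4.75)
c=cam("scene"); pickle.dump(c,open("scene3.pkl","wb")); save(c,"f_s.png",s=1.5)
b=(85,175,230,312);k=4.3;q=np.clip(c["pixels"][b[1]:b[3],b[0]:b[2],::-1]*2.0,0,255).astype(np.uint8); cv2.imwrite("pics/f_sc.png",cv2.resize(q,None,fx=k,fy=k,interpolation=cv2.INTER_CUBIC))
c=cam("top"); pickle.dump(c,open("top3.pkl","wb"))
b=(240,115,390,215);k=5.2;q=np.clip(c["pixels"][b[1]:b[3],b[0]:b[2],::-1]*2.0,0,255).astype(np.uint8); q=cv2.resize(q,None,fx=k,fy=k,interpolation=cv2.INTER_CUBIC)
cv2.imwrite("pics/f_t.png",q)
```

```text
t 21.8 tcp [0.4906 0.1767 0.2097] yaw 4.84 F [0.3 0.5 0.3] gap 0.0387 tilt [ 1.9e-03  4.0e-04 -1.0e+00]
move cm [-0.13 38.06 12.96] turn 0.09
```

View pics/f_s.png

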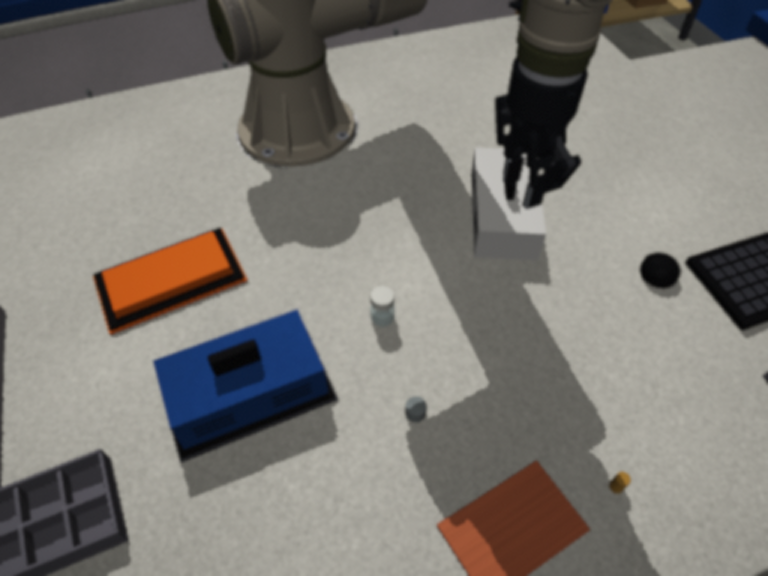

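View pics/f_sc.png

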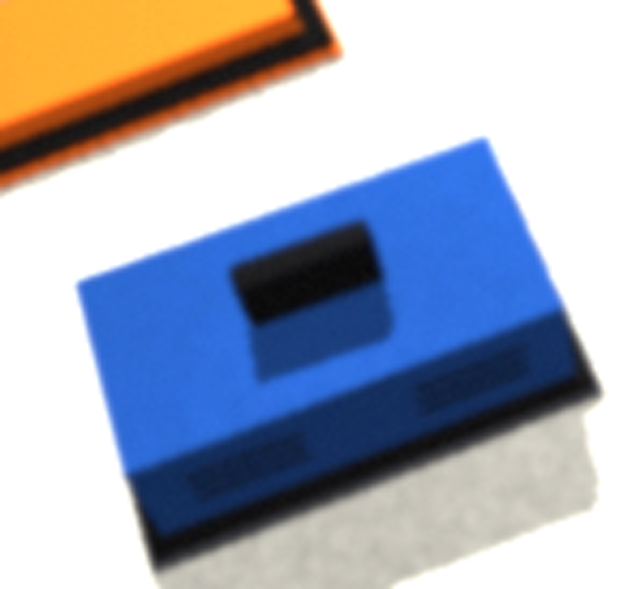

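View pics/f_t.png

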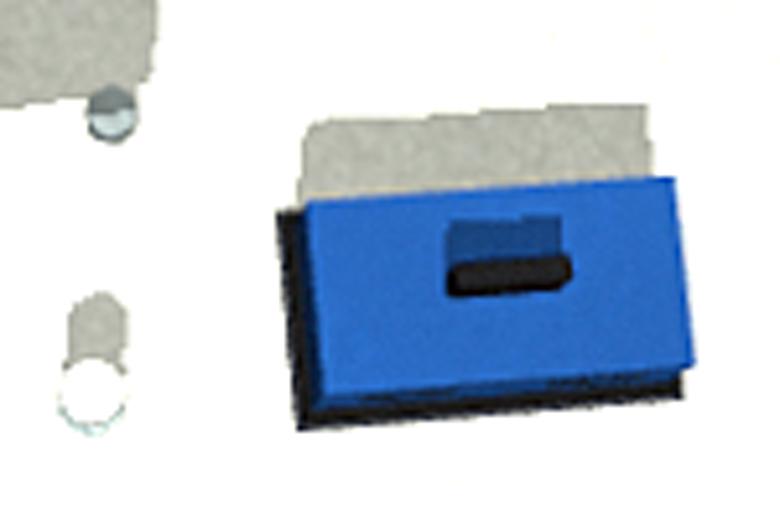

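The cover sits square and level over the rack with an even black rim. The jar at (382,305) and the nut at (416,408) in the x1.5 scene view are where they were. The TCP stopped 12 mm higher than it was when gripping the cover on the table, which is exactly the home height. Handing in.

```bash
python3 -c "
from workcell import env
print(env.hand_in()); print(env.get_state()['clock'])"
```

```text
the job is handed in; nothing more can be done
None
the job is handed in; nothing more can be done
```

The job is done and handed in at about 22 s of the 58 s allowed; no verdict was given.

- **Relays:** I pressed down the two that stood proud, at rack y = +63 and -21 mm. Both stopped at z = 65.8 mm (66 mm nominal) with about 40 N at the wrist. No brass showed on any of the four afterwards.
- **Cover:** I placed the blue cover over the rack and pressed it until 20 N more moved it no further. Its lower edge was then 12 mm above the table, the height given for the seal fully home. It looked square and level in both cameras.
- **Jar and nut:** neither had moved in the last pictures. The gripper was open and clear of everything at hand-in.

The two cameras disagreed by about 3–6 mm in absolute position, more than the stated 2 mm. I averaged them for pressing and grasping, and corrected the cover's position by about 1.5 mm by comparing it with the rack in the same picture. No check failed.

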